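# Secure the lid and draw back the jig's sprung holding rod

### The job

The freshly painted wooden box in the painting jig is about to be lifted out: first turn the brass turnbutton square across onto the lid so that the lid is secured. Then take the green handle of the jig's sprung holding rod, pull it out until its black pointer lines up with the red length mark, and finish while still holding it still there against its spring, so that a helper can take the box. Leave the paint cup, brush, bottles and other loose things where they are.

Things in the scene. Friction and masses are not known exactly. Their poses are not given: they have to be found in the camera images.
- jig: Painting jig, fixed to the table: plywood base board 200 (its x) x 470 (its y, -242..+228) x 15 thick. Origin on the table under the rod's line, z up; the rod lies along jig y. On the board a wooden box, lid shut flush: jig x -75..75, y 50..210, top 106 above the table; behind it a fence y 210..225, top 65
- turnbutton_grip (a point): Point on the upright pivot axis of the brass turnbutton, mid height of its grip rib, 124 above the table; at jig x -64, y 130, on the box's rim nearest the robot. Rib: 36 long (along the bar), centred on the pivot, 10 thick, from 113 to 135 above the table. The flat bar under it (16 wide) reaches 43 to one side of the pivot, 12 to the other
- turnbutton (a joint): Turnbutton angle (rad). 0: bar and rib along jig +x, square across from the rim onto the lid (secured). Positive: counter-clockwise seen from above; at 1.57 the bar lies along the rim (jig +y), clear of the lid. Range -0.4 to 1.6, no click or stop at 0; stays where it is left (friction 0.06 N m). Starts at 0.95 to 1.4
- rod (a joint): How far the sprung rod is pulled out (m): 0 home, grows as the handle moves along jig -y, end stop at 0.085. An inner spring pulls it home: about 3.6 N at 0 plus 0.9 N per 10 mm (6 to 10 N at the mark); it springs home if let go
- rod_handle: Green upright handle block on the rod's end, 36 (jig x) x 16 (jig y, the pull direction), its top 115 and its foot 39 above the table. Origin on the rod's axis, 50 above the table; axes as the jig's. The 12 diameter rod runs from it along jig +y into the tube
- rod_grip (a point): Grip point of the green handle: its middle in plan, 97 above the table (18 below its top)
- pointer_tip (a point): Tip of the black pointer, a fin 3 thick that sticks out 37 from the handle's jig +x side; the tip is 55 from the rod's axis along jig +x, 38 above the table, level with the middle of the handle along jig y
- tube_mouth (a point): Centre of the outer tube's mouth (tube 24 diameter) at jig y -80, 50 above the table; the wooden tube block behind it is 50 wide, jig y -75..-45, top 66 above the table. With the rod home the handle's face is 24 from the mouth
- mark: Red length mark fixed beside the rod on the white rule strip: an upright red fin 26 (jig x) x 3 (jig y) x 24 high with a small foot, top 41 above the table; origin: centre of its underside, at jig x +72; axes as the jig's. Set 30 to 70 along jig -y from where the pointer rests; the pointer is at the mark when both are level along jig y
- paint_cup: Bystander, to be left alone: open white plastic paint cup, 70 across, 65 high, some red-brown paint in it; origin: centre of its underside
- brush: Bystander, to be left alone: paint brush lying flat, about 170 long; origin near its middle on its underside
- sanding_block: Bystander, to be left alone: cork sanding block 55 x 40 x 25 high, lying on the jig's base board between the tube block and the box, at the robot's side; origin: centre of its underside
- glue_bottle: Bystander, to be left alone: yellow glue bottle with an orange cap, 52 across, 120 high; origin: centre of its underside
- varnish_jar: Bystander, to be left alone: amber jar with a steel lid, 60 across, 75 high; origin: centre of its underside
- spare_lid: Bystander, to be left alone: loose plywood lid panel 90 x 120 x 9 thick, lying flat; origin: centre of its underside
- paint_tin: Bystander, to be left alone: red-brown paint tin, 70 across, 70 high; origin: centre of its underside

How it is judged:
On the way, in this order (a step that is already met when the one before it is completed fails the run):
1. the turnbutton is turned square across onto the lid while the rod is still home (value of joint turnbutton between -0.2 and 0.2 rad and value of joint rod below 0.02 m), for 0.2 s.
2. the rod is held at the red mark (y of pointer_tip in the frame of mark between -0.005 and 0.005 m and contact force between the fingers and rod_handle above 2 N), for 0.4 s.
At the end, for the whole second after the job is handed in: The turnbutton is within 0.2 rad of square across the lid, the pointer is within 5 mm of the red mark along the rod, the rod is still (under 10 mm/s), and the fingers are holding its handle (over 2 N between them) (all of step 2 and value of joint turnbutton between -0.2 and 0.2 rad and velocity of joint rod between -0.01 and 0.01 m/s); the arm keeps its last pose, push and grip.
It fails at once if a loose bystander is pushed away (over 30 mm) or knocked over (distance of any of paint_cup, brush, sanding_block, glue_bottle, varnish_jar, spare_lid, paint_tin from where it was at the start of the episode above 0.03 m or angle between any of paint_cup, sanding_block, glue_bottle, varnish_jar, spare_lid, paint_tin's own z axis and vertical above 0.6 rad).
It also fails if it takes over 45 s, if anything falls off the work surface, if the arm or the gripper's body presses on something with over 40 N, if the wrist force passes 120 N, or if a joint passes its speed limit or range.

### The arm

A 6-joint arm with a two-finger parallel gripper is mounted at the origin on the work surface. World frame = base frame: x ahead of the robot, y to its left, z up, the work surface at z = 0. Lengths are in m, angles in rad, forces in N, time in s.
With the tool pointing down it reaches from about 0.375 to 0.9 m from the base axis. Payload 3.1 kg.
Tool frame: the origin (TCP) lies on the centre line of the jaws, within the pads' length; the fingertips stand 22 mm ahead of it and the grasp point (between the pads) lies 3 mm ahead of it; z points along the fingers, x is the direction in which the jaws open and shut, and the axes are right-handed (so a half turn about z gives the same grasp; the last joint's range is limited). The gripper opens to 87 mm and grips with 3 to 60 N. Pads are 19 mm wide; open, the fingers measure 117 mm over their backs; the gripper's body (75 mm by 190 mm) begins 51 mm behind the grasp point.
Start: joints at [-1.526, 0.527, 1.433, -0, 1.181, -0.178], TCP at [0.139, -0.609, 0.245] pointing down, gripper open.
Joint ranges: [-3.08, 3.08], [-0.75, 2.2], [0.22, 2.44], [-1.43, 4.57], [0, 2.65], [-2.85, 2.85]. Speed limits (rad/s): [2.79, 2.79, 3.14, 3.14, 3.14, 3.14].

### API

Orientations are given as a unit quaternion [x, y, z, w].
In Python, from rig import robot, camera, order gives the robot as it stands.
- The arm moves only by the shell command python3 -m pendant 'ROWS' [OPENING] [FORCE]. ROWS is JSON, a list of rows, each a list of 2 entries, a list of its own where there are three numbers: the shift along the tool's x, y, z in mm, then the turn about the tool's z in degrees. A call has 1 to 8 rows; each row shifts and turns the commanded pose from where the row before left it, along the tool's axes as they then stand; what a row does not reach is not made up. A row lasts 1/8 s, in which the tool goes at most 62.5 mm and 10.7 degrees, less where a joint would pass 70% of its speed; a pose out of reach is approached as far as the arm can. A call with a gripper value outside its range is refused whole. OPENING is the finger opening in mm, from 0 to 87, set as the call begins (- or left out, the last holds). The fingers move at their own pace and stop on an object; FORCE is the grip in N (left out, the last holds). Time passes only in rows, so rows that do not move let the fingers close. It gives the time, the measured TCP pose, the force and the opening at its end, in the units of the state.
- robot.get_obs(): the state, without advancing time (a new reading comes with each control period).
- camera(name): name is "side" or "top"; returns a dict with "pixels" (400x640x3 uint8, blue, green, red), "mtx" (3x3 intrinsics, pixels), "R" (3x3) and "t" (3): a world point X has camera coordinates R X + t. Camera axes: x right, y down, z forward; pixel columns grow to the right and rows downward; lengths in m; the calibration is good to about 2 mm. A picture is of the moment at which its call begins. There is no depth.
- order.hand_in(): hands the job in, once; it reports no verdict.
The state is a dict: "time": time; "q": joint angles; "joint_velocities": joint speeds; "joint_torque": joint torques, N m; "position": TCP position; "tool_rot": TCP orientation; "ft_force": force on the tool from outside, world axes, zero at the start; "moment": the same for the moment, N m; "grip_width": finger opening in m.
Only numpy, scipy, OpenCV 4.12 (cv2) and the standard library are available. Lean on these libraries where they do the work, as an engineer would, in place of code of your own. Each camera call takes 0.05 s, during which the arm holds its last target. There are 200 camera calls.

## Working session

There is one attempt and no reset: what is moved stays moved. The work goes in short steps, Python scripts to look and compute and a shell command to move; the robot and the scene stay as the last step left them, time stands still between calls to the robot, and variables do not carry over. Pictures are saved under pics/ and viewed, about 8 in all and at most 12, crops included, and the job is handed in when it is done.

```bash
mkdir -p pics; ls; cat > h.py <<'E'
import numpy as np, cv2
from rig import robot, camera, order
def shot(name, fn=None):
    c=camera(name)
    if fn: cv2.imwrite('pics/'+fn,c['pixels'])
    return c
def ray(c,u,v,z):
    K,R,t=[np.array(c[k],float) for k in('mtx','R','t')]
    t=t.ravel(); C=-R.T@t; d=R.T@np.linalg.inv(K)@np.array([u,v,1.])
    return C+d*(z-C[2])/d[2]
def proj(c,X):
    p=np.array(c['mtx'])@(np.array(c['R'])@np.array(X)+np.array(c['t']).ravel()); return p[:2]/p[2]
E
python3 - <<'E'
from h import *
np.set_printoptions(precision=3,suppress=True)
for n in('top','side'):
    c=shot(n,n+'0.png'); R=np.array(c['R']); print(n,-R.T@np.array(c['t']).ravel(),R.tolist(),np.array(c['mtx']).tolist())
o=robot.get_obs(); print(o)
E
```

```text
pics
top [ 0.501 -0.026  0.872] [[0.00221575313784136, -0.9999837698819154, -0.005248848519841311], [-0.9962103041043251, -0.001750946994546372, -0.08695955485735986], [0.08694895303797531, 0.0054216378866891336, -0.99619801515975]] [[375.9271962107589, 0.0, 317.07070414792753], [0.0, 375.9271962107589, 197.10410765295677], [0.0, 0.0, 1.0]]
side [ 0.438 -0.742  0.507] [[0.9821099463455728, -0.18773648452444297, 0.014665117370818766], [-0.07309880813975538, -0.4518551430974611, -0.889091386700445], [0.17354140006823604, 0.8721134914876484, -0.4574947436065031]] [[395.33534649259434, 0.0, 320.8413001464686], [0.0, 395.33534649259434, 192.58652246833918], [0.0, 0.0, 1.0]]
{'time': 0.1, 'q': array([-1.526,  0.528,  1.434,  0.   ,  1.181, -0.179]), 'joint_velocities': array([-0.001, -0.002, -0.003,  0.   ,  0.001, -0.001]), 'joint_torque': array([  0.   , -44.099, -17.715,   0.064,   0.053,  -0.   ]), 'position': array([ 0.139, -0.609,  0.244]), 'tool_rot': array([ 0.782, -0.624, -0.001, -0.001]), 'ft_force': array([-0.855,  1.006, -1.09 ]), 'moment': array([-0.019, -0.003, -0.024]), 'grip_width': 0.08663857823569311}
```

View pics/top0.png

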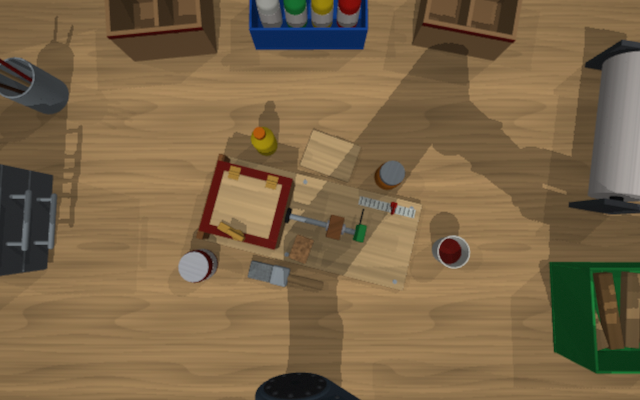

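View pics/side0.png

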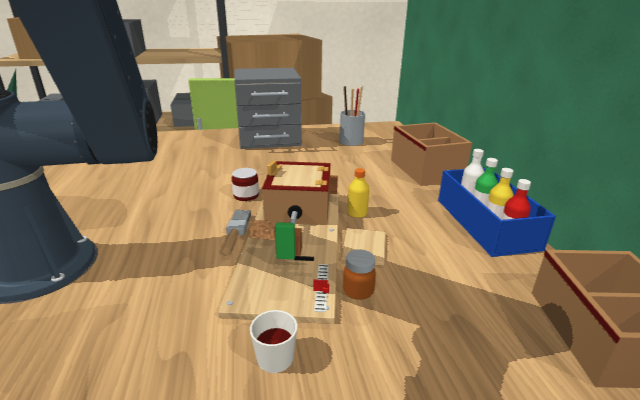

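The top view shows the box at about (248,205), the brass turnbutton at (231,231), the green handle at (361,233) and the red mark at (394,208). The paint tin is at (197,266), the brush at (285,275) and the cup at (452,252). The side view agrees: handle at (286,240), mark at (321,285), cup in front at (274,340).

```bash
cat > m.py <<'E'
from h import *
np.set_printoptions(precision=4,suppress=True)
def blob(c,cond,box,thr=None):
    x0,y0,x1,y1=box; hsv=cv2.cvtColor(c['pixels'],cv2.COLOR_BGR2HSV).astype(int)
    m=cond(hsv[...,0],hsv[...,1],hsv[...,2]).astype(np.uint8); k=np.zeros_like(m); k[y0:y1,x0:x1]=m[y0:y1,x0:x1]
    n,l,s,ce=cv2.connectedComponentsWithStats(k)
    if n<2: return None
    i=1+s[1:,4].argmax(); return (l==i).astype(np.uint8),s[i],ce[i]
E
python3 - <<'E'
from m import *
c=camera('top'); s=camera('side')
red=lambda h,S,v:((h<8)|(h>172))&(S>150)&(v>40)
g=lambda h,S,v:(h>45)&(h<80)&(S>120)&(v>40)
m,st,ce=blob(c,red,(190,145,305,260)); print('lid',st,ce)
hull=cv2.convexHull(cv2.findContours(m,0,1)[0][0]); r=cv2.boxPoints(cv2.minAreaRect(hull)); 
for p in r: print(p,ray(c,*p,.106)[:2])
P=np.array([ray(c,*p,.106)[:2] for p in r]); print('ctr',P.mean(0),[np.linalg.norm(P[i]-P[i-1]) for i in range(4)])
for n,cc,b in(('top',c,(345,215,380,250)),('side',s,(265,210,310,270))):
    m,st,ce=blob(cc,g,b); print(n,'green',st,ce)
    if n=='top': print(ray(c,*ce,.1))
for n,cc,b in(('top',c,(380,195,410,220)),('side',s,(305,270,335,300))):
    m,st,ce=blob(cc,lambda h,S,v:((h<8)|(h>172))&(S>150)&(v>80),b); print(n,'red',st,ce,ray(cc,*ce,.028))
A=cv2.resize(c['pixels'][150:270,185:345],None,fx=5,fy=5,interpolation=cv2.INTER_CUBIC)
B=cv2.resize(c['pixels'][190:270,330:436],None,fx=7,fy=7,interpolation=cv2.INTER_CUBIC)
cv2.imwrite('pics/a.png',A);cv2.imwrite('pics/b.png',B)
E
```

```text
lid [ 199  161   94   88 1861] [246.4143 204.5132]
[198.3141 230.5327] [0.4995 0.2195]
[216.7493 159.0966] [0.6466 0.1857]
[292.5405 178.6556] [0.6061 0.0287]
[274.1054 250.0917] [0.4604 0.0649]
ctr [0.5531 0.1247] [np.float64(0.15951219182368997), np.float64(0.15095445709306324), np.float64(0.16214955481205534), np.float64(0.15007102907418476)]
top green [353 224  13  18 162] [359.5679 232.6173]
[ 0.496  -0.1087  0.1   ]
side green [275 222  20  37 687] [284.821  240.2416]
top red [391 202   6  12  43] [393.2326 206.3256] [ 0.5544 -0.1925  0.028 ]
side red [313 279  16  14 182] [320.7802 285.3571] [ 0.5505 -0.1917  0.028 ]
```

View pics/a.png

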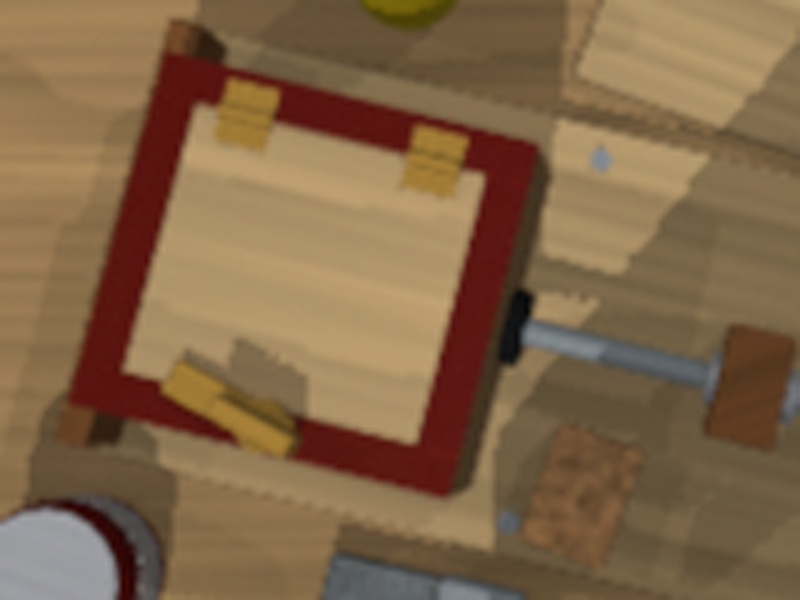

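View pics/b.png

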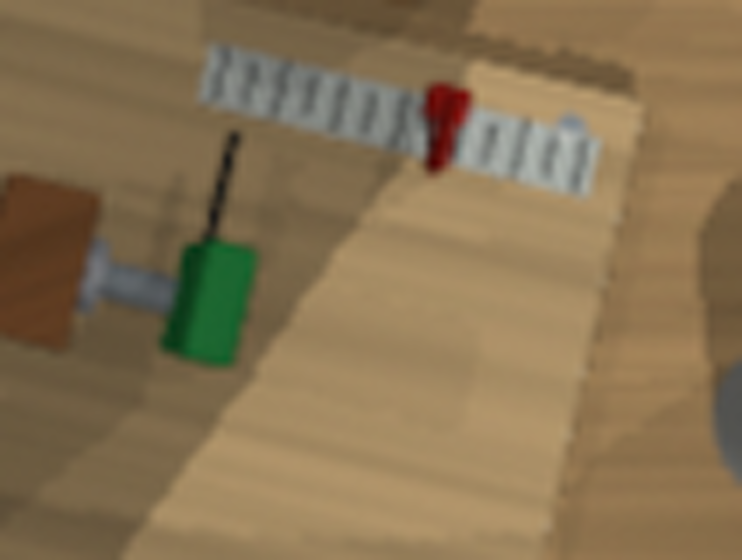

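Picture a shows the turnbutton bar from (170,380) to (298,440), with the rib in its lower-right part. Picture b shows the handle top centred at about (218,303), the pointer tip at (235,135) and the red fin at (445,125), in crop pixels. Next I fit the jig frame.

```bash
python3 - <<'E'
from m import *
c=camera('top'); s=camera('side')
A=lambda u,v:(185+(u+.5)/5-.5,150+(v+.5)/5-.5); B=lambda u,v:(330+(u+.5)/7-.5,190+(v+.5)/7-.5)
# fit jig pose (2D) to known points
pts=[((-75,210),ray(c,*A(70,402),.106)),((75,210),ray(c,*A(168,55),.106)),((75,50),ray(c,*A(540,147),.106)),((-75,50),ray(c,*A(452,495),.106)),((0,-112),ray(c,*B(220,303),.115)),((55,-112),ray(c,*B(235,133),.042))]
L=np.array([p[0] for p in pts])/1e3; W=np.array([p[1][:2] for p in pts])
lc,wc=L.mean(0),W.mean(0); H=(L-lc).T@(W-wc); th=np.arctan2(H[0,1]-H[1,0],H[0,0]+H[1,1])
R=np.array([[np.cos(th),-np.sin(th)],[np.sin(th),np.cos(th)]]); t=wc-R@lc
print('yaw',np.degrees(th),'t',t,'res mm\n',(W-(L@R.T+t))*1e3)
J=lambda x,y:R@np.array([x,y])/1e3+t
inv=lambda w:(R.T@(np.array(w)[:2]-t))*1e3
print('pivot',J(-64,130),'handle',J(0,-112))
print('mark jig',inv(ray(c,393.2,206.3,.028)),inv(ray(s,320.8,285.4,.028)))
br=lambda h,S,v:(h>15)&(h<26)&(S>150)&(v>80)
m,st,ce=blob(c,br,(215,218,248,245)); print(st,ce,inv(ray(c,*ce,.12)))
(_,_),(w,h),a=cv2.minAreaRect(cv2.findContours(m,0,1)[0][0]); print(w,h,a)
for z,q in((.113,[(162,385),(180,362),(222,388)]),(.135,[(210,410),(222,388),(298,432),(280,455)])):
    for p in q: print(z,p,inv(ray(c,*A(*p),z)))
np.savez('jig.npz',R=R,t=t)
E
```

```text
yaw -13.852930692280944 t [ 0.5221 -0.0024] res mm
 [[ 0.9966 -0.5183]
 [-1.7379 -0.924 ]
 [-1.5142  0.3688]
 [ 2.1766 -1.0559]
 [ 0.3032  1.1105]
 [-0.2243  1.0188]]
pivot [0.4911 0.1392] handle [ 0.4953 -0.1111]
mark jig [  76.9575 -176.7739] [  73.002  -177.1706]
[217 222  28  19 232] [231.1509 231.5776] [-60.1347 141.4475]
29.068883895874023 10.28591251373291 26.56505012512207
0.113 (162, 385) [-57.8109 173.3438]
0.113 (180, 362) [-47.126  168.7285]
0.113 (222, 388) [-53.1249 149.5265]
0.135 (210, 410) [-61.4202 146.7017]
0.135 (222, 388) [-52.0078 144.3844]
0.135 (298, 432) [-61.3656 111.075 ]
0.135 (280, 455) [-71.6887 115.593 ]
```

Fit residuals are within 2 mm. The button stands at about 73.5°, and the mark is at jig y of about -177, a pull of roughly 65 mm. I'll move over the turnbutton first.

```bash
cat > d.py <<'E'
from h import *
import sys
from scipy.spatial.transform import Rotation as Ro
np.set_printoptions(precision=4,suppress=True)
J=np.load('jig.npz')
def delta(x,y,z,yaw):  # jig mm target, jaw yaw deg in jig
    o=robot.get_obs(); w=J['R']@np.array([x,y])/1e3+J['t']; T=Ro.from_quat(o['tool_rot'])
    d=T.inv().apply(np.append(w,z/1e3)-o['position'])*1e3
    a=T.apply([1,0,0]); cur=np.degrees(np.arctan2(a[1],a[0])); goal=yaw+np.degrees(np.arctan2(J['R'][1,0],J['R'][0,0]))
    turn=-((goal-cur+180)%360-180)
    print('t',o['time'],'shift mm',d,'turn',turn,'tool z',T.apply([0,0,1]),'F',o['ft_force'],'w',o['grip_width'],'q',o['q'])
    p=J['R'].T@(o['position'][:2]-J['t'])*1e3; print('jig pos',p,o['position'][2]*1e3)
if __name__=='__main__': delta(*map(float,sys.argv[1:5]))
E
python3 -m pendant '[[[-30,-50,0],0],[[-30,-50,0],0],[[-30,-50,0],0],[[-30,-50,0],0],[[-30,-50,0],0],[[-30,-50,0],0],[[-30,-50,0],0],[[-30,-50,0],0]]' 36
python3 -m pendant '[[[-50,-14,0],0],[[-50,-14,0],0],[[-50,-14,0],0],[[-50,-14,0],0],[[-50,-14,0],0],[[-50,-14,0],0],[[-50,-14,0],0],[[-50,-14,0],0]]'
python3 -m pendant '[[[0,0,0],-9.3],[[0,0,0],-9.3],[[0,0,0],-9.3],[[0,0,0],-9.3],[[0,0,0],-9.3],[[0,0,0],0],[[0,0,0],0]]'
python3 d.py -63 130 140 -16.5
```

```text
time: 1.3
position: [0.4768, -0.2853, 0.2447]
tool_rot: [0.782, -0.624, 0.0, 0.0]
ft_force: [0.8, -1.4, 0.6]
grip_width: 0.0363
time: 2.3
position: [0.496, 0.13, 0.2448]
tool_rot: [0.782, -0.624, 0.0, -0.0]
ft_force: [1.1, -0.9, 1.1]
grip_width: 0.036
time: 3.18
position: [0.4959, 0.1283, 0.2446]
tool_rot: [0.964, -0.266, 0.0, -0.0]
ft_force: [0.7, 0.4, -0.5]
grip_width: 0.036
t 3.175 shift mm [ -8.7967  -7.1559 104.5903] turn -0.4584081795240138 tool z [ 0.0001  0.     -1.    ] F [ 0.7174  0.4327 -0.4665] w 0.03604183551992393 q [0.0347 0.3764 1.712  0.     1.0531 0.5724]
jig pos [-56.6815 120.5858] 244.5904567223179
```

```bash
python3 -m pendant '[[[-9,-7,0],0],[[0,0,25],0],[[0,0,25],0],[[0,0,25],0],[[0,0,15],0],[[0,0,8],0],[[0,0,6],0],[[0,0,0],0]]'
python3 d.py -63 130 140 -16.5
python3 - <<'E'
from h import *
c=camera('top')['pixels'][160:260,170:300]; s=camera('side')['pixels'][100:220,210:370]
cv2.imwrite('pics/p5.png',np.hstack([cv2.resize(c,(390,300)),cv2.resize(s,(400,300))]))
E
```

```text
time: 4.18
position: [0.4919, 0.1389, 0.1406]
tool_rot: [0.964, -0.265, 0.0, -0.0]
ft_force: [-0.1, -0.8, 0.8]
grip_width: 0.0362
t 4.175 shift mm [ 0.1025 -0.0679  0.642 ] turn -0.3330115641444422 tool z [ 0.0003  0.     -1.    ] F [-0.1479 -0.8138  0.8305] w 0.03623933035236385 q [0.0563 0.5347 1.8132 0.     0.7934 0.5919]
jig pos [-63.1179 129.9646] 140.6419599049762
```

View pics/p5.png

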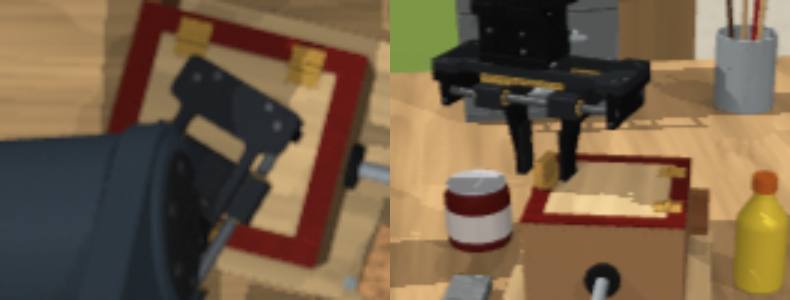

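The fingers stand either side of the brass rib, seen at about (545,170) in the side half. I'll close gently and turn.

```bash
python3 -m pendant '[[[0,0,0],0],[[0,0,0],0],[[0,0,0],0],[[0,0,0],0]]' 0 20
python3 -m pendant '[[[0,0,0],9.2],[[0,0,0],9.2],[[0,0,0],9.2],[[0,0,0],9.2],[[0,0,0],9.2],[[0,0,0],9.2],[[0,0,0],9.2],[[0,0,0],9.2]]'
python3 -m pendant '[[[0,0,0],0],[[0,0,0],0]]'
python3 d.py -63 130 140 -90
```

```text
time: 4.78
position: [0.4904, 0.1395, 0.1406]
tool_rot: [0.964, -0.265, -0.002, -0.0]
ft_force: [-2.7, 3.3, 3.5]
grip_width: 0.01
time: 5.78
position: [0.4896, 0.1414, 0.1406]
tool_rot: [-0.611, 0.792, 0.003, -0.0]
ft_force: [-5.2, 10.1, 3.7]
grip_width: 0.0097
time: 6.02
position: [0.4896, 0.1414, 0.1406]
tool_rot: [-0.613, 0.79, 0.003, -0.0]
ft_force: [-4.2, 10.5, 4.0]
grip_width: 0.01
t 6.025 shift mm [ 1.7995 -2.9725  0.5672] turn -0.5489230248619492 tool z [-0.0038  0.0045 -1.    ] F [-4.161  10.4655  4.0347] w 0.009995770780620139 q [0.0589 0.5341 1.8151 0.0066 0.796  1.8765]
jig pos [-65.9524 131.8259] 140.5876491411576
```

```bash
python3 -m pendant '[[[0,0,0],0],[[0,0,0],0],[[0,0,0],0],[[0,0,-20],0],[[0,0,-40],0],[[0,0,-40],0]]' 36
python3 -m pendant '[[[50,0,0],0],[[50,0,0],0],[[50,0,0],0],[[50,0,0],0],[[30,0,0],0],[[0,0,0],0],[[0,0,0],0]]'
python3 d.py 0 -112 100 -90
python3 - <<'E'
from m import *
c=camera('top'); s=camera('side')
inv=lambda w:(J['R'].T@(np.array(w)[:2]-J['t']))*1e3
J=np.load('jig.npz')
br=lambda h,S,v:(h>15)&(h<26)&(S>150)&(v>80)
cv2.imwrite('pics/p6.png',np.hstack([cv2.resize(c['pixels'][160:260,170:300],(390,300),interpolation=2),cv2.resize(s['pixels'][130:280,230:400],(400,353),interpolation=2)[:300]]))
E
```

```text
time: 6.78
position: [0.4917, 0.1384, 0.2413]
tool_rot: [-0.614, 0.79, 0.0, -0.0]
ft_force: [0.5, 0.0, -1.0]
grip_width: 0.0362
time: 7.65
position: [0.435, -0.0837, 0.2405]
tool_rot: [-0.614, 0.79, 0.0, 0.0]
ft_force: [-0.2, 0.3, -0.1]
grip_width: 0.0362
t 7.65 shift mm [ 11.6712 -65.219  140.5047] turn -0.4550201854091256 tool z [-0.0001  0.0004 -1.    ] F [-0.1556  0.2638 -0.0754] w 0.03616195329835437 q [-0.4437  0.2898  1.8746  0.0004  0.9774  1.3766]
jig pos [-65.0939 -99.8644] 240.52333573559386
```

View pics/p6.png

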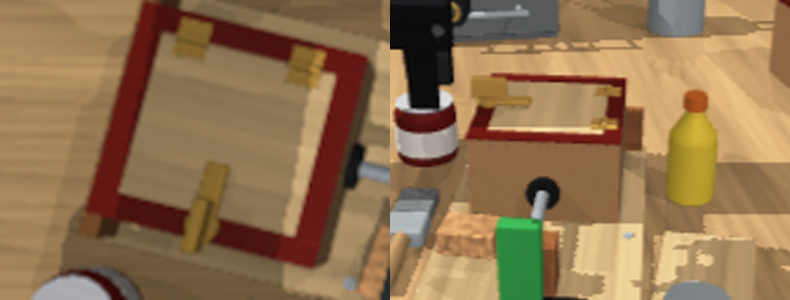

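The button bar now lies square across onto the lid: in the top half it runs from (197,240) to (215,165), leaning 13.5°, and the jig's x axis leans 13.9°. On to the handle.

```bash
python3 -m pendant '[[[6,-33,0],0],[[6,-32,0],0],[[0,0,40],0],[[0,0,40],0],[[0,0,30],0],[[0,0,20],0],[[0,0,10],0],[[0,0,0],0]]' 32
python3 d.py 0 -112 100 -90
python3 - <<'E'
from h import *
c=camera('top')['pixels'][180:280,320:450]; s=camera('side')['pixels'][180:300,220:380]
cv2.imwrite('pics/p7.png',np.hstack([cv2.resize(c,(390,300)),cv2.resize(s,(400,300))]))
E
```

```text
time: 8.75
position: [0.4951, -0.1109, 0.1002]
tool_rot: [-0.614, 0.789, 0.0, -0.0]
ft_force: [-0.7, -0.2, 0.1]
grip_width: 0.0322
t 8.75 shift mm [ 0.1384 -0.2568  0.1502] turn -0.3551512565307462 tool z [-0.001   0.0005 -1.    ] F [-0.6785 -0.1899  0.1141] w 0.03221670649720549 q [-0.441   0.6037  1.8473  0.      0.6916  1.3778]
jig pos [  -0.2558 -111.86  ] 100.15055401898789
```

View pics/p7.png

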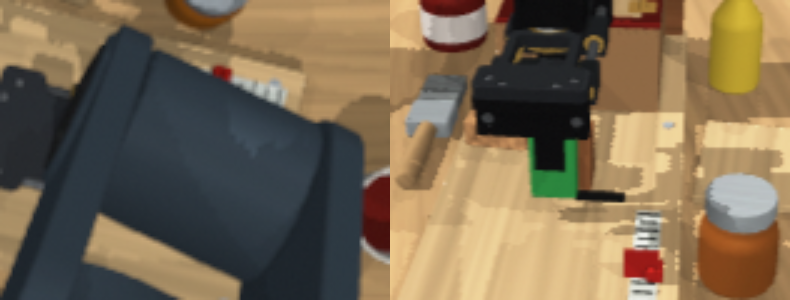

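The fingers straddle the green handle. The pointer, at (600,196), and the red mark, at (643,265), are both visible from the side. I'll grip, pull 56 mm, then measure.

```bash
python3 -m pendant '[[[0,0,0],0],[[0,0,0],0],[[0,0,0],0],[[0,0,0],0]]' 0 35
python3 d.py 0 -112 100 -90
python3 -m pendant '[[[8,0,0],0],[[8,0,0],0],[[8,0,0],0],[[8,0,0],0],[[8,0,0],0],[[8,0,0],0],[[8,0,0],0],[[0,0,0],0]]'
python3 d.py 0 -177 100 -90
python3 - <<'E'
from m import *
s=camera('side'); c=camera('top'); J=np.load('jig.npz')
inv=lambda w:(J['R'].T@(np.array(w)[:2]-J['t']))*1e3
for n,cc,b in(('side',s,(295,255,340,310)),('top',c,(380,195,412,220))):
    r=blob(cc,lambda h,S,v:((h<8)|(h>172))&(S>150)&(v>80),b); print(n,'red',r and (r[1],r[2],inv(ray(cc,*r[2],.029))))
for y in(-165,-171,-177): print(y,[proj(s,np.append(J['R']@np.array([x,y])/1e3+J['t'],.038)) for x in(25,55)])
cv2.imwrite('pics/p8.png',np.hstack([cv2.resize(s['pixels'][235:315,265:345],(480,480),interpolation=2),cv2.resize(c['pixels'][190:230,370:420],(300,240),interpolation=2).repeat(2,0)]))
E
```

```text
time: 9.35
position: [0.4956, -0.1113, 0.1012]
tool_rot: [-0.614, 0.79, -0.0, 0.001]
ft_force: [2.2, 3.6, 6.5]
grip_width: 0.0157
t 9.35 shift mm [-0.1479  0.3837  1.2437] turn -0.428056901886805 tool z [ 0.0015  0.0001 -1.    ] F [2.188  3.5765 6.4885] w 0.015718826632158612 q [-0.4417  0.6017  1.8469  0.0012  0.6917  1.3774]
jig pos [   0.3807 -112.1514] 101.24418153355785
time: 10.35
position: [0.4822, -0.1653, 0.1013]
tool_rot: [-0.613, 0.79, -0.0, 0.001]
ft_force: [4.4, 8.0, 6.9]
grip_width: 0.0157
t 10.35 shift mm [9.2927 0.2061 1.2413] turn -0.5003260381959933 tool z [ 0.0024  0.0012 -1.    ] F [4.3687 7.9591 6.9253] w 0.015699546674609138 q [-0.551   0.603   1.8428  0.0035  0.6944  1.2677]
jig pos [   0.2846 -167.7116] 101.25766505823246
side red (array([313, 279,  16,  14, 185], dtype=int32), array([320.6541, 285.4   ]), array([  72.7855, -178.3617]))
top red (array([391, 202,   7,   8,  32], dtype=int32), array([393.3438, 204.6875]), array([  80.4604, -176.0964]))
-165 [array([295.1482, 275.5242]), array([311.4333, 276.2711])]
-171 [array([294.7844, 277.6377]), array([311.1894, 278.3937])]
-177 [array([294.4152, 279.7828]), array([310.9419, 280.548 ])]
```

View pics/p8.png

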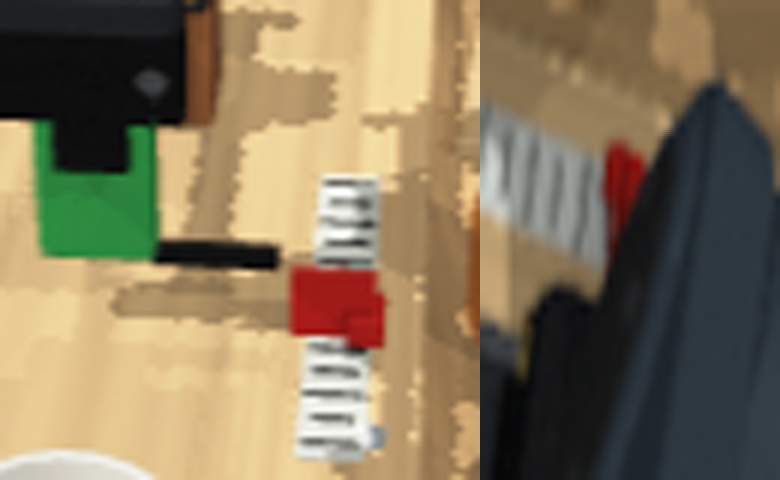

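The side crop shows the black pointer tip at (278,257), just short of the red fin. The fin's left edge is at x=290, with its top at row 267 and its bottom at row 334.

```bash
python3 - <<'E'
from m import *
s=camera('side'); J=np.load('jig.npz')
inv=lambda w:(J['R'].T@(np.array(w)[:2]-J['t']))*1e3
cv=lambda u,v:(265+(u+.5)/6-.5,235+(v+.5)/6-.5)
for n,u,v,z in(('fin top back edge (y+1.5)',290,267,.041),('fin top right',375,267,.041),('fin bottom front (y-1.5)',290,334,.017),('tip mid',278,257,.038)): print(n,inv(ray(s,*cv(u,v),z)))
g=cv2.cvtColor(s['pixels'],cv2.COLOR_BGR2HSV)
print('V col 308',g[270:284,308,2],'S/V col 315'); print(g[274:296,315].tolist())
for z in(.034,.038,.042): print(z,proj(s,np.append(J['R']@np.array([50,-167.7])/1e3+J['t'],z)))
E
```

```text
fin top back edge (y+1.5) [  58.5132 -176.3202]
fin top right [  84.0405 -174.5138]
fin bottom front (y-1.5) [  58.8047 -178.5696]
tip mid [  54.2985 -168.299 ]
V col 308 [240 240 239 239 239 137  35  17  17  18 171 179 177 177] S/V col 315
[[20, 95, 232], [20, 93, 232], [20, 95, 233], [17, 106, 182], [18, 106, 174], [7, 155, 169], [1, 209, 161], [1, 216, 158], [1, 216, 158], [1, 216, 158], [1, 217, 161], [1, 217, 166], [1, 217, 167], [1, 216, 168], [1, 217, 166], [1, 217, 167], [1, 217, 167], [18, 84, 229], [20, 77, 231], [21, 62, 231], [21, 62, 232], [21, 45, 231]]
0.034 [308.596  278.8232]
0.038 [308.597  277.0971]
0.042 [308.5981 275.3621]
```

Mark is at jig y of about -177.3 and the pointer at about -168.0, so 9 mm more is needed.

```bash
python3 -m pendant '[[[3,0,0],0],[[3,0,0],0],[[3.2,0,0],0],[[0,0,0],0],[[0,0,0],0],[[0,0,0],0],[[0,0,0],0],[[0,0,0],0]]'
python3 d.py 0 -177 100 -90
python3 - <<'E'
from h import *
s=camera('side');c=camera('top')
cv2.imwrite('pics/p9.png',np.hstack([cv2.resize(s['pixels'][235:315,265:345],(480,480),interpolation=2),cv2.resize(c['pixels'][150:290,190:290],(320,448),interpolation=2)[:480].copy() if 0 else cv2.resize(s['pixels'][140:220,240:293],(318,480),interpolation=2)]))
g=cv2.cvtColor(s['pixels'],cv2.COLOR_BGR2HSV); print(g[270:290,308,2])
J=np.load('jig.npz'); print([proj(s,np.append(J['R']@np.array([50,y])/1e3+J['t'],.038)) for y in(-175,-177,-179)])
E
```

```text
time: 11.5
position: [0.4801, -0.1735, 0.1012]
tool_rot: [-0.613, 0.79, -0.0, 0.001]
ft_force: [4.6, 7.4, 6.7]
grip_width: 0.0159
t 11.5 shift mm [0.7883 0.2297 1.2303] turn -0.47627419242985525 tool z [ 0.0025  0.0015 -1.    ] F [4.6424 7.4143 6.7301] w 0.01587173800571941 q [-0.5675  0.6037  1.8408  0.0041  0.6958  1.2502]
jig pos [   0.2337 -176.2162] 101.23242946711167
[240 240 240 240 239 238 238 238 152  40  18  17  17 144 174 154 153 152
 161 175]
[array([308.27331668, 279.69912794]), array([308.18359859, 280.42026343]), array([308.09343342, 281.14499245])]
```

View pics/p9.png

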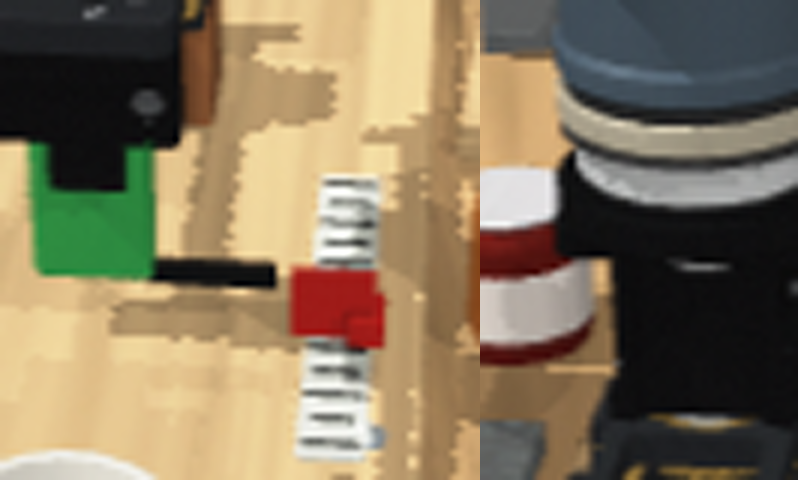

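The pointer centre row of about 280.5 puts it at jig y between -176.5 and -177, level with the mark to about 1 mm. I'll trim 0.8 mm, settle, check the numbers once and hand in.

```bash
python3 -m pendant '[[[0.8,0,0],0],[[0,0,0],0],[[0,0,0],0],[[0,0,0],0],[[0,0,0],0],[[0,0,0],0],[[0,0,0],0],[[0,0,0],0]]'
python3 d.py 0 -177 100 -90
python3 - <<'E'
from m import *
s=camera('side'); g=cv2.cvtColor(s['pixels'],cv2.COLOR_BGR2HSV); print(g[274:288,308,2])
print(robot.get_obs()['joint_velocities'])
print(order.hand_in())
E
```

```text
time: 12.6
position: [0.48, -0.1742, 0.1012]
tool_rot: [-0.613, 0.79, -0.0, 0.002]
ft_force: [5.0, 8.2, 5.5]
grip_width: 0.0158
t 12.6 shift mm [0.0955 0.2279 1.2398] turn -0.4788768175104394 tool z [ 0.0026  0.0017 -1.    ] F [5.0394 8.1946 5.5281] w 0.015777173412814795 q [-0.5689  0.6037  1.8407  0.0044  0.6959  1.2487]
jig pos [   0.2261 -176.9092] 101.24053472774608
[240 238 239 238 202  58  18  17  18 129 173 154 153 152]
[-0.0005 -0.0015  0.0008 -0.0002  0.001  -0.0011]
the job is handed in; nothing more can be done
None
```

I turned the brass turnbutton about 74° so it sits square across the lid, then let it go. After that I gripped the green handle, pulled the rod out about 65 mm to the red mark, and handed in at about 12.7 s while still holding it at 35 N. The hand-in gave no verdict.

- **Turnbutton:** the jaw angle when I released it, and a top-view picture afterwards, both put it within about 0.02 rad of square. The arm hid it at the end, so I did not check it again after the pull.
- **Rod:** the last tool position is at jig y of about -176.9. The mark measured -176.8 to -177.8 from different edges and cameras. The pointer should be level to about 1 mm; those readings differ by about the same amount.
- **Hold:** the fingers were closed on the handle at 15.8 mm and the wrist felt about 8 to 10 N of spring pull. Joint speeds were practically zero.
- **Loose things:** I saw no contact with any of them, but I did not measure their final positions separately.

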